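# Start and run in a threaded port plug

### The arm

A 6-joint arm with a two-finger parallel gripper is mounted at the origin on the work surface. World frame = base frame: x ahead of the robot, y to its left, z up, the work surface at z = 0. Lengths are in m, angles in rad, forces in N, time in s.
With the tool pointing down it reaches from about 0.35 to 0.775 m from the base axis. Payload 5.5 kg.
Tool frame: the origin (TCP) lies at the very end of the fingers, on their centre line; the grasp point (between the pads) lies 19 mm behind it; x points along the fingers, y is the direction in which the jaws open and shut, and the axes are right-handed (so a half turn about x gives the same grasp; the last joint's range is limited). The gripper opens to 85 mm and grips with 20 to 120 N. Pads are 22 mm wide; open, the fingers measure 114 mm over their backs; the gripper's body (76 mm by 85 mm) begins 54 mm behind the grasp point. The pads swing forward as they close: fully open they stand 13 mm farther back than shut.
Start: joints at [-1.403, 0.313, 0.046, 1.304, 0, 1.431], TCP at [0.174, -0.548, 0.193] pointing down, gripper open.
Joint ranges: [-2.76, 2.76], [-0.86, 1.69], [-1.03, 1.26], [-2.2, 2.34], [-1.47, 1.5], [-3.14, 3.14]. Speed limits (rad/s): [2.57, 2.57, 3.14, 3.14, 3.14, 3.14].

### API

Orientations are given as a unit quaternion [w, x, y, z].
In Python, from workcell import env gives the robot as it stands.
- The arm moves only by the tool servo_tool, never from a script. Its argument "increments" is a list of rows, each an object with "offset": the shift along the tool's x, y, z in cm, a list of three; "yaw": the turn about the tool's x in degrees. In form: [{"offset": [x, y, z], "yaw": yaw}, ...]. A call has exactly 8 rows; each row is the pose to reach, as a shift and turn from the pose commanded when the call began, along the tool's axes at that moment; what a row does not reach only later rows make up. A row lasts 1/10 s, in which the tool goes at most 50 mm and 8.59 degrees, less where a joint would pass 70% of its speed; a pose out of reach is approached as far as the arm can. A call with a gripper value outside its range is refused whole. "claw" is the opening, from 0 (shut) to 1 (fully open), set as the call begins (left out, the last holds). The fingers move at their own pace and stop on an object; "force" is the grip in N (left out, the last holds). Time passes only in rows, so rows that repeat a pose let the fingers close, or fill a call up. It gives the time, the measured TCP pose, the force and the opening at its end, in the units of the state.
- env.get_state(): the state, without advancing time (a new reading comes with each control period).
- env.read_camera(name): name is "scene" or "top" or "wrist"; returns (picture, depth): 480x640x3 uint8, red, green, blue; 480x640 float32, m along the optical axis (not along the pixel's ray), 0 where there is no reading.
- env.camera_model(name): a dict with "vertical_fov" (degrees; the focal length in pixels is half the picture's height over the tangent of half this angle, whatever the lens; pixels are square), "cx", "cy" (the principal point, pixels), "D" ([k1, k2, p1, p2, k3] as OpenCV has them; the pictures are not rectified), "world_from_camera" (4x4, takes a point from camera to world coordinates). Camera axes: x right, y up, looking along -z (the intrinsics and any distortion apply to the point x, -y, -z); pixel columns grow to the right and rows downward; lengths in m; the calibration is good to about 2 mm. A picture is of the moment at which its call begins: read the wrist's pose just before it. camera_model takes no time and is no camera call; for the wrist camera it gives the pose at the moment of the call.
- env.hand_in(): hands the job in, once; it reports no verdict.
The state is a dict: "clock": time; "joint_pos": joint angles; "qvel": joint speeds; "tau": joint torques, N m; "tcp_pos": TCP position; "orientation": TCP orientation; "wrist_force": force on the tool from outside, world axes, zero at the start; "ft_torque": the same for the moment, N m; "finger_gap": finger opening in m.
Only numpy, scipy, OpenCV 4.12 (cv2) and the standard library are available. Lean on these libraries where they do the work, as an engineer would, in place of code of your own. Each camera call takes 0.05 s, during which the arm holds its last target.

### The job

Close the open port on top of the instrument housing with the large hex-headed plug: set it upright in the port, turn it back (anticlockwise seen from above) under light downward pressure until it drops into the thread start, then run it in clockwise until its flange sits fully home on the rim, and let go. Never force it, or the thread is crossed and spoiled, and leave the other things on the bench where they are.

Things in the scene. Friction and masses are not known exactly. Their poses are not given: they have to be found in the camera images.
- plug_head (a point): Middle of the hex head of the large plug (the bigger of two loose brass hex plugs), on its axis, z up. The plug is 60 mm tall, 0.2 kg, and stands on its nose. Head: 28 mm high, 27 mm across flats, two flats facing this frame's +x and -x. Below it a flange 50 mm across, 5 mm thick, its top 14 mm below this point: keep fingertips above it.
- plug: The large plug; origin at the bottom of its nose, 46 mm below plug_head, same axes. Core 28 mm across, its lowest 4 mm tapering to 22 mm; flange underside 27 mm above the origin. It stands by itself in the port when let go, so it may be regripped.
- plug_lugs (a point): Point on the plug's axis at the underside of its three thread lugs, 6 mm above the bottom of the nose. Lugs: 120 degrees apart, the first along +x, 5 mm wide, 5 mm high, reaching 19.5 mm out from the axis.
- housing: Fixed aluminium housing, 130 x 105 mm, 48 mm high (x along the 130 mm side; 172 mm long over its low feet); origin at the centre of its underside, z up. The port is in the middle of its top.
- mouth (a point): Centre of the open port at the height of its rim, 77 mm above the bench, z up. A round neck, 52 mm outside, 42 mm inside, 29 mm high. Height of plug_head above this point: 36 mm with the lugs on the thread crest, 24 mm when dropped into the thread start, 19 mm fully home (flange on rim). Sideways play of the plug in the neck about 1.4 mm.
- crest (a point): On the port's axis, 4 mm below the rim: top of the crest of a right-hand three-start thread, an inward ring with a 31 mm bore. Three entry gaps 120 degrees apart, 34 degrees wide (a lug takes 16), at an unknown angle (this frame's yaw is only the housing's). A solid tooth, nearly rim high, stands at each gap's anticlockwise end.
- thread_start (a point): On the port's axis, 16 mm below the rim: floor of the entry gaps. Turned anticlockwise, lugs slide on the crest, fall 12 mm into the gaps and meet the teeth. Turned clockwise on the crest they jam on the teeth's backs. Turned clockwise from the gap floor they go under the crest.
- thread_end (a point): On the port's axis, 21 mm below the rim: the lugs' level when home. From the gap floor a clockwise ramp leads down 5 mm; home after 66 to 84 degrees, solid end stop at 78 to 96 (by where in the gap the lug fell). The plug does not sink of itself: press lightly, 4 to 10 N. Over 45 N between plug and housing spoils the thread.
- small_plug: Bystander: smaller brass hex plug, 32 mm tall, flange 30 mm across; origin at the centre of its underside. Leave alone.
- screwdriver: Bystander: screwdriver lying on the bench, 180 mm long. Leave alone.
- can: Bystander: plain metal can, 60 mm across, 90 mm tall; origin at the centre of its underside. Leave alone.
- bin: Bystander: open black bin, 110 x 90 x 40 mm; origin at the centre of its underside. Leave alone.
Things that resemble listed ones, but are neither listed nor needed, are in the scene too. What is shaped like the plug but blue or pink is not meant.

How it is judged:
On the way, in this order (a step that is already met when the one before it is completed fails the run):
1. the large plug stands upright with its nose in the port (z of plug_head in the frame of mouth below 0.044 m and horizontal distance between plug_head and mouth below 0.005 m and angle between plug_head's own z axis and vertical below 0.15 rad).
2. the plug has dropped into the thread start (z of plug_head in the frame of mouth below 0.0275 m and horizontal distance between plug_head and mouth below 0.005 m), for 0.1 s.
At the end, for the whole second after the job is handed in: The large plug is upright (within 0.06 rad) and centred (4 mm) in the port, its flange on the rim to within 1.8 mm (head point less than 20.8 mm above the mouth point), at rest and released (z of plug_head in the frame of mouth below 0.0208 m and horizontal distance between plug_head and mouth below 0.004 m and angle between plug_head's own z axis and vertical below 0.06 rad and linear speed of plug below 0.02 m/s and angular speed of plug below 0.2 rad/s); the robot touches nothing.
It fails at once if the thread is forced or crossed: more than 45 N between the plug and the housing (contact force between plug and housing above 45 N).
It fails at once if a bystander is displaced by more than 30 mm (distance of any of small_plug, screwdriver, can, bin from where it was at the start of the episode above 0.03 m).
It also fails if it takes over 61 s, if anything falls off the work surface, if the arm or the gripper's body presses on something with over 40 N, if the wrist force passes 120 N, or if a joint passes its speed limit or range.

## Working session

There is one attempt and no reset: what is moved stays moved. The work goes in short steps, Python scripts to look and compute and a tool call to move; the robot and the scene stay as the last step left them, time stands still between calls to the robot, and variables do not carry over. Pictures are saved under pics/ and viewed, and the job is handed in when it is done.

Besides the shell and the picture viewer there is one more tool, called as name(argument=value, ...), one argument or row to a line, values as JSON. servo_tool: Moves the arm, as the interface text tells. Its arguments: {"type":"object","properties":{"increments":{"type":"array","items":{"type":"object","properties":{"offset":{"type":"array","items":{"type":"number"}},"yaw":{"type":"number"}}}},"claw":{"type":"number"},"force":{"type":"number"}},"required":["increments"]}

```bash
mkdir -p pics
cat > h.py <<'E'
import numpy as np,cv2
from workcell import env
def save(n,im,s=1):
    cv2.imwrite('pics/'+n+'.png',cv2.cvtColor(im,cv2.COLOR_RGB2BGR))
def K(m):
    f=240/np.tan(np.radians(m['vertical_fov'])/2)
    return np.array([[f,0,m['cx']],[0,f,m['cy']],[0,0,1]])
def ray(m,uv):
    p=cv2.undistortPoints(np.array(uv,float).reshape(-1,1,2),K(m),np.array(m['D'],float)).reshape(-1,2)
    d=np.c_[p[:,0],-p[:,1],-np.ones(len(p))]
    T=np.array(m['world_from_camera'])
    return T[:3,3],d@T[:3,:3].T
def onplane(m,uv,z):
    o,d=ray(m,uv); return o+d*((z-o[2])/d[:,2])[:,None]
def cloud(m,D):
    v,u=np.mgrid[0:480,0:640]
    o,d=ray(m,np.c_[u.ravel(),v.ravel()])
    return (o+d*D.reshape(-1,1)).reshape(480,640,3)
E
python3 - <<'E'
from h import *
import pickle
o={}
for n in ['scene','top','wrist']:
    m=env.camera_model(n); im,d=env.read_camera(n); o[n]=(m,im,d); save(n+'0',im)
    print(n,m['vertical_fov'],m['cx'],m['cy'],m['D'],np.round(m['world_from_camera'],3).tolist())
pickle.dump(o,open('v0.pkl','wb'))
print(env.get_state())
E
```

```text
scene 52.20322218374927 319.0279350712402 230.84877413129198 [0.01691606 0.         0.         0.         0.        ] [[0.579, -0.617, 0.532, 1.187], [0.815, 0.439, -0.378, -0.418], [0.0, 0.653, 0.757, 0.917], [0.0, 0.0, 0.0, 1.0]]
top 45.89326820424235 321.7330914197305 247.97620307051398 [0.04468588 0.         0.         0.         0.        ] [[-0.151, 0.967, -0.205, 0.38], [-0.989, -0.147, 0.032, -0.0], [0.0, 0.208, 0.978, 1.177], [0.0, 0.0, 0.0, 1.0]]
wrist 66.77677236082441 314.40132640639564 232.51458961765445 [0.01880575 0.         0.         0.         0.        ] [[0.303, 0.915, 0.267, 0.242], [-0.953, 0.291, 0.084, -0.526], [-0.001, -0.28, 0.96, 0.372], [0.0, 0.0, 0.0, 1.0]]
{'clock': 0.15, 'joint_pos': array([-1.40257569e+00,  3.13862872e-01,  4.52619857e-02,  1.30359983e+00,
        1.97630905e-05,  1.43121284e+00]), 'qvel': array([-0.00131675, -0.00208019,  0.00078233, -0.0012414 , -0.00044208,
        0.0003691 ]), 'tau': array([ 2.37882297e-03, -4.81065953e+01,  2.98815322e+01,  1.39808119e-02,
       -6.63998503e-05, -2.99294712e-06]), 'tcp_pos': array([ 0.17414056, -0.54755208,  0.19270287]), 'orientation': array([-0.10789949, -0.69874879, -0.10889264,  0.69874904]), 'wrist_force': array([-0.22719903, -0.35608531,  0.08668501]), 'ft_torque': array([ 0.05031425,  0.02110463, -0.01008809]), 'finger_gap': 0.08542392678016462}
```

View pics/scene0.png

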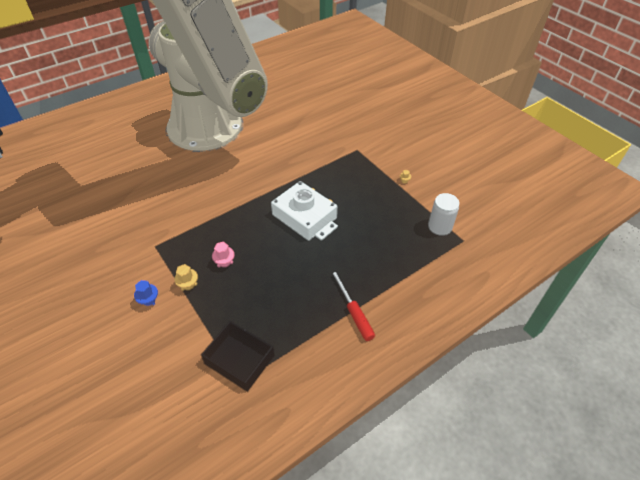

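View pics/top0.png

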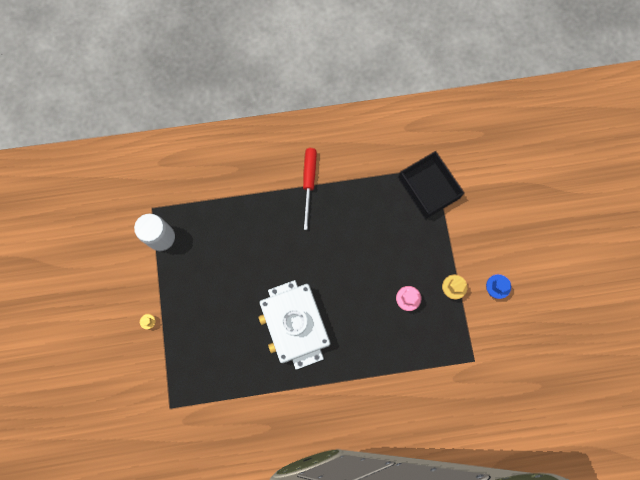

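View pics/wrist0.png

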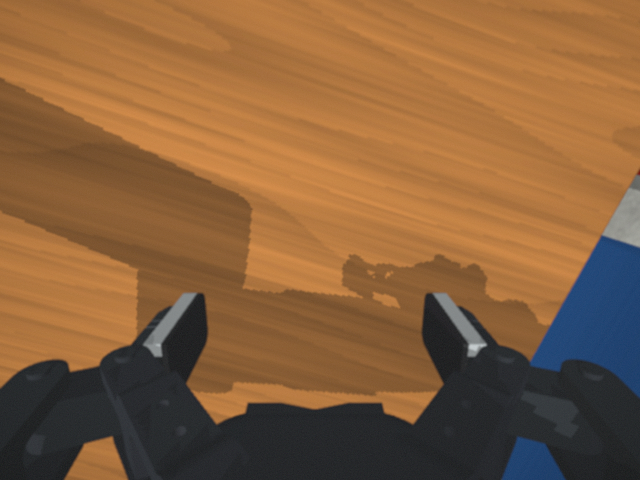

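Candidates for the plug in the top image are the large brass one at (455,287), the small brass one at (148,321), the pink one at (409,298) and the blue one at (499,287). By the description it is the large brass one, so I'll check it in a close crop and measure.

Run:
```python
from h import *
import pickle
o=pickle.load(open('v0.pkl','rb'))
m,im,d=o['top']
a=cv2.resize(im[260:330,390:530],(700,350),interpolation=cv2.INTER_CUBIC)
b=cv2.resize(im[270:380,240:345],(477,500),interpolation=cv2.INTER_CUBIC)
save('c_plug',a); save('c_house',b)
C=cloud(m,d)
hsv=cv2.cvtColor(im,cv2.COLOR_RGB2HSV)
for n,(u,v) in dict(plug=(455,287),blue=(499,287),pink=(409,298),small=(148,321),house=(294,322),can=(150,228)).items():
    w=C[v-30:v+31,max(u-30,0):u+31].reshape(-1,3)
    zt=w[:,2].max(); print(n,'zmax',zt.round(4), 'pt',C[v,u].round(4))
    for lo,hi in [(0.02,0.04),(0.04,0.056),(0.056,0.07),(0.07,0.085)]:
        s=w[(w[:,2]>lo)&(w[:,2]<hi)]
        if len(s)>5: print('  ',lo,hi,len(s),s.mean(0).round(4),s.min(0).round(4),s.max(0).round(4))
```

```text
plug zmax 1.1767 pt [ 0.4964 -0.2845  0.0639]
   0.02 0.04 279 [ 0.4984 -0.288   0.032 ] [ 0.4755 -0.3165  0.0229] [ 0.5246 -0.2659  0.0393]
   0.04 0.056 39 [ 0.4976 -0.2835  0.0495] [ 0.4857 -0.2982  0.0402] [ 0.5136 -0.2775  0.0559]
   0.056 0.07 155 [ 0.4997 -0.2923  0.0605] [ 0.4869 -0.3062  0.0561] [ 0.5128 -0.2785  0.067 ]
blue zmax 1.1767 pt [ 0.4844 -0.3727  0.0547]
   0.02 0.04 270 [ 0.4862 -0.3736  0.032 ] [ 0.464  -0.4034  0.0244] [ 0.5124 -0.3546  0.0384]
   0.04 0.056 38 [ 0.4856 -0.3685  0.0481] [ 0.4731 -0.3746  0.04  ] [ 0.4989 -0.3643  0.0559]
   0.056 0.07 164 [ 0.488  -0.3785  0.0607] [ 0.4735 -0.393   0.0561] [ 0.5029 -0.3635  0.0674]
pink zmax 1.1767 pt [ 0.4886 -0.1911  0.063 ]
   0.02 0.04 283 [ 0.4896 -0.1913  0.032 ] [ 0.4668 -0.2189  0.0246] [ 0.5153 -0.1691  0.0393]
   0.04 0.056 23 [ 0.4862 -0.1847  0.0487] [ 0.477  -0.1999  0.0411] [ 0.5006 -0.1793  0.056 ]
   0.056 0.07 165 [ 0.491  -0.1938  0.0605] [ 0.4763 -0.208   0.0564] [ 0.5051 -0.1799  0.0654]
small zmax 1.1767 pt [0.5256 0.3292 0.0296]
   0.02 0.04 89 [0.5257 0.3336 0.0302] [0.5124 0.319  0.0203] [0.5393 0.3478 0.037 ]
house zmax 1.1767 pt [0.4769 0.0397 0.0533]
   0.02 0.04 67 [0.4414 0.0832 0.0311] [ 0.4154 -0.0136  0.0235] [0.4957 0.1006 0.039 ]
   0.04 0.056 2711 [0.4766 0.0399 0.0479] [ 0.4152 -0.017   0.0407] [0.541  0.0972 0.0558]
   0.056 0.07 69 [0.4761 0.0416 0.0628] [0.4509 0.017  0.056 ] [0.4963 0.0597 0.0699]
   0.07 0.085 322 [0.4761 0.0405 0.0757] [0.4508 0.0149 0.07  ] [0.5019 0.066  0.0834]
can zmax 1.1767 pt [0.6997 0.293  0.0872]
   0.02 0.04 95 [0.686  0.2788 0.0301] [0.6724 0.2642 0.02  ] [0.7193 0.3121 0.0398]
   0.04 0.056 80 [0.6853 0.2799 0.0481] [0.6725 0.2651 0.0401] [0.7196 0.3183 0.0557]
   0.056 0.07 68 [0.6863 0.2786 0.0625] [0.6724 0.2646 0.056 ] [0.7241 0.3127 0.0699]
   0.07 0.085 153 [0.687  0.2823 0.0784] [0.6726 0.2644 0.07  ] [0.7261 0.3218 0.0848]
```

Run:
```python
from h import *
import pickle
o=pickle.load(open('v0.pkl','rb'))
m,im,d=o['scene']
a=cv2.resize(im[230:320,120:250],(780,540),interpolation=cv2.INTER_CUBIC)
save('c_plug2',a)
```

```text
(no output)
```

View pics/c_plug.png

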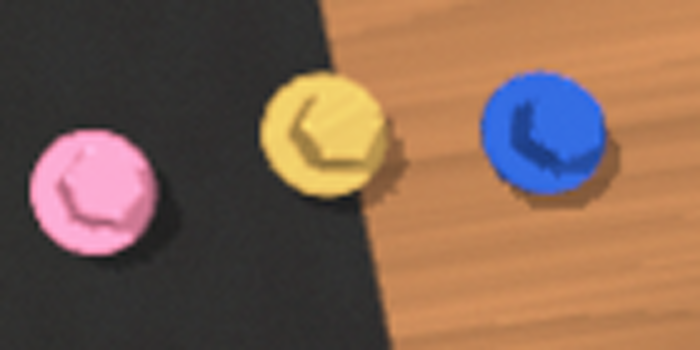

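View pics/c_house.png

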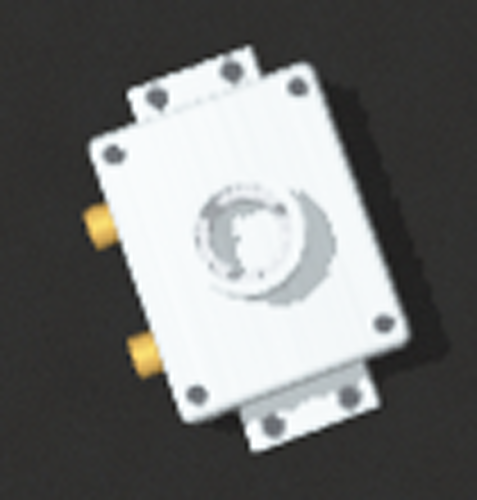

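View pics/c_plug2.png

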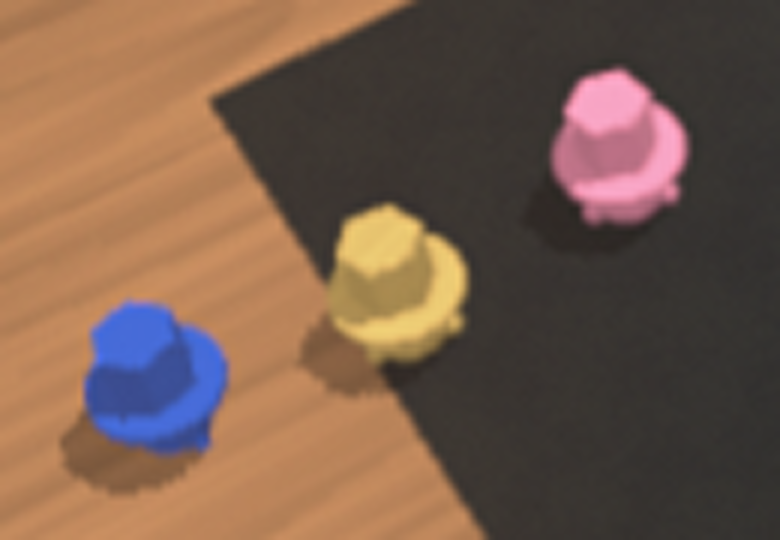

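```bash
cat >> h.py <<'E'
from scipy.spatial.transform import Rotation as Ro
def R0(s=None):
    s=s or env.get_state(); q=s['orientation']; return Ro.from_quat([q[1],q[2],q[3],q[0]]).as_matrix()
def plan(p,ydeg=None):
    s=env.get_state(); R=R0(s); off=R.T@(np.array(p)-s['tcp_pos'])*100
    yd=np.degrees(np.arctan2(R[1,1],R[0,1]))
    print('t',s['clock'],'tcp',s['tcp_pos'].round(4),'ydir',yd.round(2),'xaxis',R[:,0].round(4),'j6',s['joint_pos'][[0,5]].round(3),'gap',round(s['finger_gap'],4),'F',s['wrist_force'].round(1),'T',s['ft_torque'].round(2))
    print('offset cm',off.round(2))
    if ydeg is not None:
        print('yaw opts (ccw from above deg; tool x down so yaw=-ccw):',[round(-((ydeg+k-yd+180)%360-180),2) for k in (0,60,120,180,240,300)])
E
python3 - <<'E'
from h import *
plan([0.50,-0.2915,0.20],0)
plan([0.4762,0.0405,0.24],0)
E
```

```text
t 0.15 tcp [ 0.1741 -0.5476  0.1927] ydir -72.36 xaxis [-2.0e-04  1.4e-03 -1.0e+00] j6 [-1.403  1.431] gap 0.0854 F [-0.2 -0.4  0.1] T [ 0.05  0.02 -0.01]
offset cm [ -0.7  -14.53 -38.81]
yaw opts (ccw from above deg; tool x down so yaw=-ccw): [np.float64(-72.36), np.float64(-132.36), np.float64(167.64), np.float64(107.64), np.float64(47.64), np.float64(-12.36)]
t 0.15 tcp [ 0.1741 -0.5476  0.1927] ydir -72.36 xaxis [-2.0e-04  1.4e-03 -1.0e+00] j6 [-1.403  1.431] gap 0.0854 F [-0.2 -0.4  0.1] T [ 0.05  0.02 -0.01]
offset cm [ -4.65 -46.9  -46.6 ]
yaw opts (ccw from above deg; tool x down so yaw=-ccw): [np.float64(-72.36), np.float64(-132.36), np.float64(167.64), np.float64(107.64), np.float64(47.64), np.float64(-12.36)]
```

servo_tool(
  increments=[
    {"offset":[0,-1.8,-4.6],"yaw":0},
    {"offset":[0,-3.5,-9.2],"yaw":0},
    {"offset":[0,-5.3,-13.9],"yaw":0},
    {"offset":[0,-7.0,-18.5],"yaw":0},
    {"offset":[0,-8.8,-23.1],"yaw":0},
    {"offset":[0,-10.5,-27.8],"yaw":0},
    {"offset":[0,-12.2,-32.4],"yaw":0},
    {"offset":[0,-14,-37],"yaw":0},
  ],
  claw=0.8,
)

```text
clock: 0.95
tcp_pos: [0.4857, -0.301, 0.1932]
orientation: [-0.108, -0.699, -0.108, 0.699]
wrist_force: [0.4, -0.4, -0.4]
finger_gap: 0.0683
```

servo_tool(
  increments=[
    {"offset":[0,-0.5,-1.8],"yaw":0},
    {"offset":[0,-0.5,-1.8],"yaw":0},
    {"offset":[0,-0.5,-1.8],"yaw":0},
    {"offset":[0,-0.5,-1.8],"yaw":0},
    {"offset":[0,-0.5,-1.8],"yaw":0},
    {"offset":[0,-0.5,-1.8],"yaw":0},
    {"offset":[0,-0.5,-1.8],"yaw":0},
    {"offset":[0,-0.5,-1.8],"yaw":0},
  ],
)

```text
clock: 1.75
tcp_pos: [0.4997, -0.2927, 0.1935]
orientation: [0.108, 0.699, 0.108, -0.699]
wrist_force: [0.1, 0.3, 0.3]
finger_gap: 0.0683
```

Run:
```python
from h import *
import pickle
m=env.camera_model('wrist'); im,d=env.read_camera('wrist'); save('w1',im)
pickle.dump((m,im,d),open('w1.pkl','wb'))
plan([0.50,-0.2915,0.20],0)
```

```text
t 1.8 tcp [ 0.4998 -0.2926  0.1934] ydir -72.4 xaxis [ 0.e+00 -1.e-04 -1.e+00] j6 [-0.668  2.166] gap 0.0685 F [0.3 0.1 0.7] T [-0.01 -0.04  0.04]
offset cm [-0.66 -0.1  -0.05]
yaw opts (ccw from above deg; tool x down so yaw=-ccw): [np.float64(-72.4), np.float64(-132.4), np.float64(167.6), np.float64(107.6), np.float64(47.6), np.float64(-12.4)]
```

View pics/w1.png

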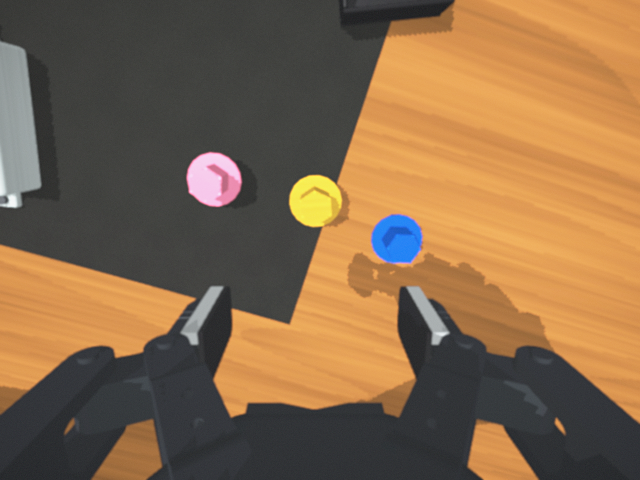

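Run:
```python
from h import *
import pickle
m,im,d=pickle.load(open('w1.pkl','rb'))
save('w1c',cv2.resize(im[165:240,270:365],(760,600),interpolation=cv2.INTER_CUBIC))
C=cloud(m,d)
w=C[165:240,275:350].reshape(-1,3); p=im[165:240,275:350].reshape(-1,3).astype(int)
fl=w[(w[:,2]>0.025)&(w[:,2]<0.04)&(np.hypot(w[:,0]-.5,w[:,1]+.29)<.035)]
hd=w[(w[:,2]>0.055)&(w[:,2]<0.066)&(np.hypot(w[:,0]-.5,w[:,1]+.29)<.035)]
print(len(fl),len(hd))
(c,s,a)=cv2.minEnclosingCircle((fl[:,:2]*1000).astype(np.float32))+(0,); print('flange',c,s,fl[:,2].mean())
h=(hd[:,:2]*1000).astype(np.float32); c,r=cv2.minEnclosingCircle(h); print('head',c,r,hd[:,2].mean(),h.mean(0))
# hull extents vs direction: min width = flats
hull=cv2.convexHull(h)[:,0]
for t in range(0,180,5):
    n=np.array([np.cos(np.radians(t)),np.sin(np.radians(t))]); q=h@n; print(t,round(float(q.max()-q.min()),1),round(float(q.max()+q.min())/2,1),end=' | ')
```

```text
1176 820
flange (502.2563171386719, -292.7383728027344) 24.92841148376465 0.031330734567678306
head (502.2896728515625, -292.7017822265625) 15.380776405334473 0.059798515311066704 [ 502.81967 -292.51538]
0 28.3 502.6 | 5 28.9 475.2 | 10 29.4 444.2 | 15 29.9 409.8 | 20 30.1 372.2 | 25 30.1 331.8 | 30 29.9 288.9 | 35 29.4 243.8 | 40 28.8 196.8 | 45 28.2 148.3 | 50 27.3 98.7 | 55 27.8 48.3 | 60 28.6 -2.2 | 65 29.4 -52.9 | 70 30.0 -103.2 | 75 30.4 -152.7 | 80 30.6 -201.1 | 85 30.5 -247.9 | 90 30.2 -292.8 | 95 29.7 -335.5 | 100 28.9 -375.6 | 105 27.9 -412.9 | 110 27.2 -446.9 | 115 27.6 -477.6 | 120 28.6 -504.7 | 125 29.5 -527.9 | 130 30.2 -547.1 | 135 30.6 -562.2 | 140 30.8 -572.9 | 145 30.7 -579.3 | 150 30.4 -581.3 | 155 29.9 -578.9 | 160 29.2 -572.1 | 165 28.3 -560.9 | 170 27.4 -545.6 | 175 27.6 -526.0 |
```

View pics/w1c.png

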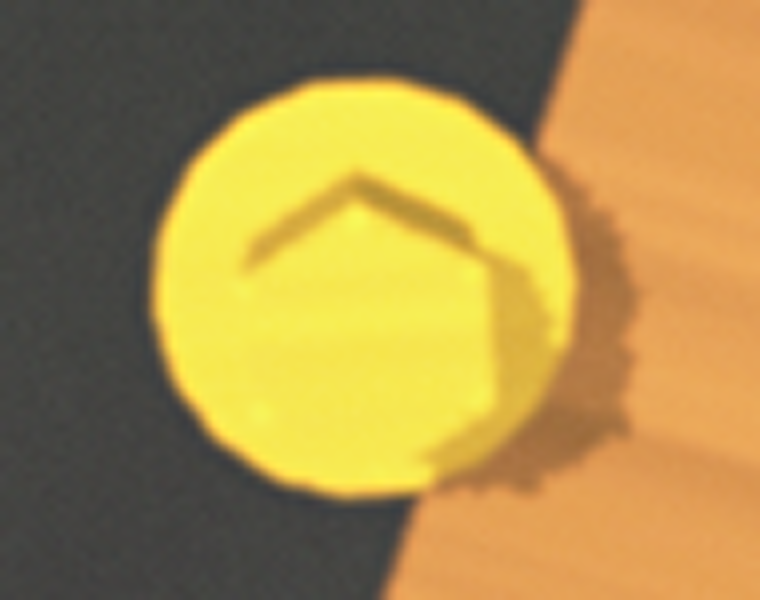

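The close crop confirms the large brass plug at (315,201): a 50 mm flange at (0.502,-0.293), with flat normals near 51, 111 and 171 degrees. Next I'll look at the empty port close up and turn the wrist on the way.

servo_tool(
  increments=[
    {"offset":[0,-4,-1],"yaw":-8},
    {"offset":[0.5,-8,-2],"yaw":-16},
    {"offset":[1,-12,-3],"yaw":-24},
    {"offset":[1.5,-16,-4],"yaw":-32},
    {"offset":[2,-20.5,-5],"yaw":-40},
    {"offset":[3,-25,-6],"yaw":-48},
    {"offset":[4,-29,-7],"yaw":-56},
    {"offset":[4.3,-32.4,-7.8],"yaw":-64},
  ],
)

```text
clock: 2.6
tcp_pos: [0.4751, 0.0422, 0.1496]
orientation: [-0.464, -0.533, -0.464, 0.534]
wrist_force: [0.8, 0.9, 0.3]
finger_gap: 0.0684
```

servo_tool(
  increments=[
    {"offset":[0,0,0],"yaw":-8},
    {"offset":[0,0,0],"yaw":-16},
    {"offset":[0,0,0],"yaw":-24},
    {"offset":[0,0,0],"yaw":-32},
    {"offset":[0,0,0],"yaw":-40},
    {"offset":[0,0,0],"yaw":-48},
    {"offset":[0,0,0],"yaw":-56},
    {"offset":[0,0,0],"yaw":-59},
  ],
)

```text
clock: 3.4
tcp_pos: [0.4762, 0.0401, 0.1505]
orientation: [0.666, 0.237, 0.666, -0.237]
wrist_force: [0.2, 0.3, -0.7]
finger_gap: 0.0683
```

Run:
```python
from h import *
import pickle
m=env.camera_model('wrist'); im,d=env.read_camera('wrist'); save('w2',im)
pickle.dump((m,im,d),open('w2.pkl','wb'))
plan([0.5023,-0.2927,0.20],51)
```

```text
t 3.45 tcp [0.4762 0.0401 0.1505] ydir 50.88 xaxis [ 2.e-04 -1.e-04 -1.e+00] j6 [-0.084  0.599] gap 0.0679 F [0.2 0.5 0.3] T [-0.03 -0.06 -0.05]
offset cm [ -4.95 -24.18  23.02]
yaw opts (ccw from above deg; tool x down so yaw=-ccw): [np.float64(-0.12), np.float64(-60.12), np.float64(-120.12), np.float64(179.88), np.float64(119.88), np.float64(59.88)]
```

View pics/w2.png

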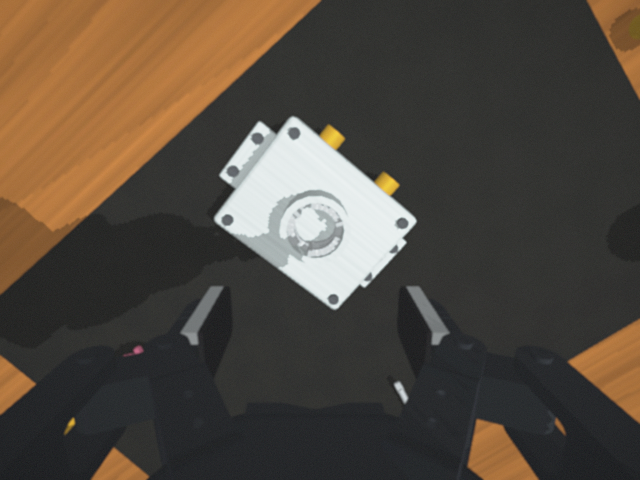

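Run:
```python
from h import *
import pickle
m,im,d=pickle.load(open('w2.pkl','rb'))
save('w2c',cv2.resize(im[185:270,265:365],(705,600),interpolation=cv2.INTER_CUBIC))
C=cloud(m,d); w=C[185:270,265:365].reshape(-1,3)
top=w[(w[:,2]>.0725)&(np.hypot(w[:,0]-.4762,w[:,1]-.0405)<.04)]
c,r=cv2.minEnclosingCircle((top[:,:2]*1000).astype(np.float32)); print(c,r,len(top),np.percentile(top[:,2],[10,50,90]))
c=np.array(c)/1000
rel=w[:,:2]-c; rr=np.hypot(*rel.T)*1000; th=np.degrees(np.arctan2(rel[:,1],rel[:,0]))%360
for lo,hi in [(12,15),(16.5,20.5),(22,25)]:
  print(lo,hi)
  for a in range(0,360,10):
    s=(rr>lo)&(rr<hi)&(th>=a)&(th<a+10)
    if s.any(): print(a,s.sum(),(w[s,2]*1000).round(0).astype(int).tolist()[:14])
```

```text
(477.6307373046875, 39.34004211425781) 26.022151947021484 1775 [0.07309126 0.07591128 0.07693302]
12 15
0 11 [47, 47, 47, 47, 47, 47, 46, 47, 48, 49, 47]
10 11 [47, 47, 47, 46, 46, 48, 46, 47, 46, 47, 48]
20 11 [45, 47, 47, 47, 47, 47, 47, 47, 47, 47, 49]
30 8 [47, 46, 47, 47, 48, 47, 48, 46]
40 13 [47, 47, 46, 49, 47, 46, 47, 47, 46, 47, 47, 48, 47]
50 11 [47, 46, 47, 48, 48, 47, 49, 47, 46, 46, 48]
60 4 [46, 48, 47, 48]
70 3 [48, 46, 47]
150 1 [47]
160 3 [48, 47, 47]
170 4 [47, 47, 47, 48]
180 4 [47, 47, 47, 47]
190 4 [48, 45, 47, 49]
210 3 [47, 47, 46]
220 9 [48, 47, 47, 47, 47, 48, 48, 48, 47]
230 10 [49, 47, 47, 48, 46, 47, 47, 47, 49, 48]
240 10 [47, 47, 47, 48, 47, 46, 47, 48, 47, 47]
250 12 [48, 47, 47, 47, 48, 47, 47, 47, 48, 47, 47, 49]
260 10 [47, 47, 47, 47, 48, 47, 47, 48, 46, 48]
270 9 [46, 47, 48, 47, 47, 48, 48, 47, 47]
280 10 [46, 47, 47, 48, 47, 48, 48, 48, 46, 47]
290 12 [46, 48, 47, 47, 47, 48, 47, 46, 47, 48, 49, 47]
300 11 [47, 47, 48, 47, 47, 48, 48, 48, 46, 49, 47]
310 11 [46, 47, 46, 48, 47, 48, 47, 47, 46, 46, 47]
320 9 [47, 47, 47, 47, 48, 48, 48, 46, 48]
3
[... 3885 characters left out ...]
 23 [76, 77, 76, 76, 77, 76, 75, 77, 76, 75, 76, 75, 76, 77]
260 21 [75, 77, 76, 77, 75, 77, 77, 76, 76, 77, 76, 76, 75, 76]
270 21 [76, 76, 76, 77, 76, 76, 78, 75, 76, 77, 76, 76, 76, 76]
280 23 [77, 76, 76, 76, 75, 75, 76, 76, 76, 76, 77, 76, 76, 76]
290 20 [75, 74, 75, 77, 76, 76, 76, 76, 75, 76, 77, 76, 77, 75]
300 21 [76, 75, 75, 76, 76, 76, 76, 76, 77, 78, 76, 77, 76, 77]
310 22 [76, 75, 77, 76, 76, 75, 77, 76, 77, 76, 77, 76, 76, 76]
320 18 [76, 78, 76, 76, 77, 76, 76, 77, 76, 75, 75, 76, 76, 76]
330 23 [75, 76, 76, 76, 76, 77, 76, 76, 76, 77, 77, 76, 77, 75]
340 19 [76, 77, 75, 75, 77, 77, 77, 76, 77, 77, 75, 76, 76, 74]
350 22 [75, 76, 77, 76, 76, 76, 75, 76, 76, 77, 76, 76, 77, 76]
```

View pics/w2c.png

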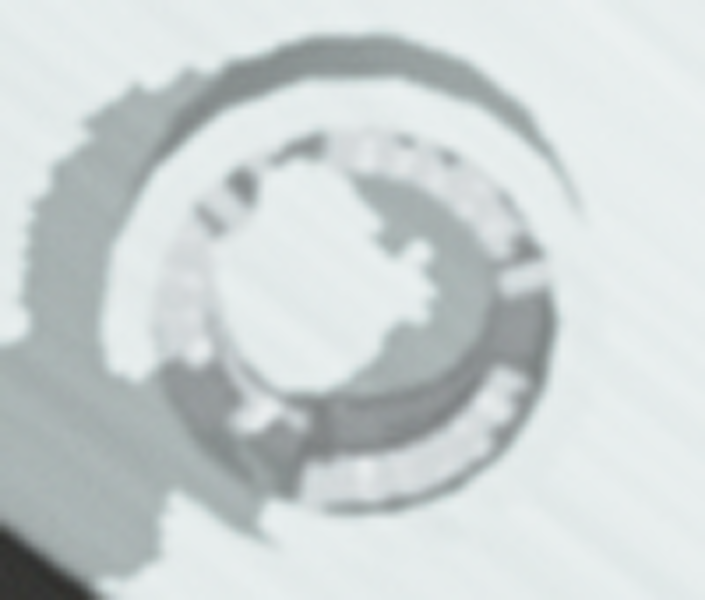

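Run:
```python
from h import *
import pickle
o=pickle.load(open('v0.pkl','rb')); m=o['scene'][0]
c=np.array([.5015,-.2925])
pts=[(120+375/6,230+352/6),(120+458/6,230+322/6)]
for z in (.006,.0085,.011):
    p=onplane(m,pts,z); r=p[:,:2]-c
    print(z,p.round(4).tolist(),np.degrees(np.arctan2(r[:,1],r[:,0])).round(1),np.hypot(*r.T).round(4))
T=np.array(m['world_from_camera']); 
# same-height check: head top centre in scene
print(onplane(m,[(120+382/6,230+240/6)],.06))
```

```text
0.006 [[0.5085, -0.3088, 0.006], [0.5141, -0.2777, 0.006]] [-66.6  49.4] [0.0177 0.0194]
0.0085 [[0.5104, -0.3091, 0.0085], [0.516, -0.2781, 0.0085]] [-61.7  44.8] [0.0188 0.0204]
0.011 [[0.5123, -0.3094, 0.011], [0.5178, -0.2785, 0.011]] [-57.4  40.6] [0.02   0.0215]
[[ 0.50571707 -0.29238268  0.06      ]]
```

servo_tool(
  increments=[
    {"offset":[0,-3.4,3.2],"yaw":0},
    {"offset":[0,-6.8,6.4],"yaw":0},
    {"offset":[0,-10.2,9.6],"yaw":0},
    {"offset":[0,-13.6,12.8],"yaw":0},
    {"offset":[0,-17,16],"yaw":0},
    {"offset":[0.5,-20.4,19.2],"yaw":0},
    {"offset":[1.0,-24.2,22.9],"yaw":0},
    {"offset":[1.6,-24.2,22.9],"yaw":0},
  ],
)

```text
clock: 4.25
tcp_pos: [0.5004, -0.2984, 0.134]
orientation: [0.666, 0.24, 0.664, -0.241]
wrist_force: [0.1, 0.3, 0.2]
finger_gap: 0.0682
```

servo_tool(
  increments=[
    {"offset":[0,0,0],"yaw":0},
    {"offset":[0,0,0],"yaw":0},
    {"offset":[0,0,0],"yaw":0},
    {"offset":[0,0,0],"yaw":0},
    {"offset":[0,0,0],"yaw":0},
    {"offset":[0,0,0],"yaw":0},
    {"offset":[0,0,0],"yaw":0},
    {"offset":[0,0,0],"yaw":0},
  ],
)

```text
clock: 5.05
tcp_pos: [0.4998, -0.2921, 0.1345]
orientation: [0.666, 0.238, 0.666, -0.238]
wrist_force: [-0.9, 0.6, -0.4]
finger_gap: 0.0686
```

Run:
```python
from h import *
import pickle
m=env.camera_model('wrist'); im,d=env.read_camera('wrist'); save('w3',im)
pickle.dump((m,im,d),open('w3.pkl','wb'))
C=cloud(m,d); w=C.reshape(-1,3)
near=np.hypot(w[:,0]-.5015,w[:,1]+.2925)<.035
fl=w[near&(w[:,2]>.025)&(w[:,2]<.04)]; hd=w[near&(w[:,2]>.056)&(w[:,2]<.066)]
c,r=cv2.minEnclosingCircle((fl[:,:2]*1000).astype(np.float32)); print('flange',c,r,np.median(fl[:,2]))
h=(hd[:,:2]*1000).astype(np.float32); c2,r=cv2.minEnclosingCircle(h); print('head',c2,r,len(h),np.median(hd[:,2]))
for a in range(44,59,2):
    s=0
    for k in (0,60,120):
        t=np.radians(a+k); q=h@np.array([np.cos(t),np.sin(t)]); s+=q.max()-q.min()
    print(a,round(float(s)/3,2),end='; ')
plan([c[0]/1000,c[1]/1000,0.049],51)
save('w3c',im[100:400,150:550])
```

```text
flange (502.28131103515625, -292.5547180175781) 24.96961212158203 0.031146540464232486
head (502.161865234375, -292.73907470703125) 15.482902526855469 1171 0.05989211239403808
44 28.56; 46 28.16; 48 27.72; 50 27.29; 52 27.17; 54 27.5; 56 27.88; 58 28.28; t 5.1 tcp [ 0.4998 -0.2922  0.1344] ydir 50.64 xaxis [ 0.e+00 -1.e-04 -1.e+00] j6 [-0.668  0.019] gap 0.0683 F [-0.4  0.2 -0.1] T [ 0.05  0.   -0.  ]
offset cm [8.54 0.13 0.22]
yaw opts (ccw from above deg; tool x down so yaw=-ccw): [np.float64(-0.36), np.float64(-60.36), np.float64(-120.36), np.float64(179.64), np.float64(119.64), np.float64(59.64)]
```

View pics/w3c.png

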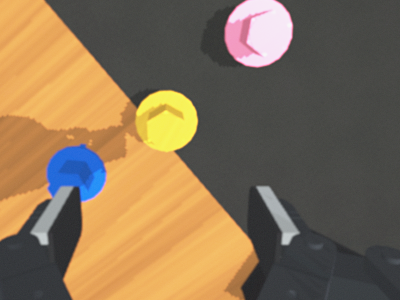

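servo_tool(
  increments=[
    {"offset":[2,0.1,0.2],"yaw":-1},
    {"offset":[4.5,0.1,0.2],"yaw":-1},
    {"offset":[7,0.1,0.2],"yaw":-1},
    {"offset":[8.5,0.1,0.2],"yaw":-1},
    {"offset":[9.8,0.1,0.2],"yaw":-1},
    {"offset":[9.8,0.1,0.2],"yaw":-1},
    {"offset":[9.8,0.1,0.2],"yaw":-1},
    {"offset":[9.8,0.1,0.2],"yaw":-1},
  ],
)

```text
clock: 5.9
tcp_pos: [0.5027, -0.2934, 0.0375]
orientation: [0.669, 0.232, 0.667, -0.233]
wrist_force: [-0.2, -0.6, 0.7]
finger_gap: 0.0687
```

servo_tool(
  increments=[
    {"offset":[0,0,0],"yaw":0},
    {"offset":[0,0,0],"yaw":0},
    {"offset":[0,0,0],"yaw":0},
    {"offset":[0,0,0],"yaw":0},
    {"offset":[0,0,0],"yaw":0},
    {"offset":[0,0,0],"yaw":0},
    {"offset":[0,0,0],"yaw":0},
    {"offset":[0,0,0],"yaw":0},
  ],
  claw=0,
  force=60,
)

```text
clock: 6.7
tcp_pos: [0.5019, -0.2927, 0.0364]
orientation: [0.668, 0.232, 0.668, -0.232]
wrist_force: [-0.5, -0.0, -0.1]
finger_gap: -0.0001
```

Run:
```python
from h import *
plan([.5022,-.2927,.036],51.6)
```

```text
t 6.7 tcp [ 0.5019 -0.2927  0.0364] ydir 51.64 xaxis [-1.e-04 -0.e+00 -1.e+00] j6 [-0.666  0.003] gap -0.0001 F [-0.5 -0.  -0.1] T [-0.02  0.01  0.  ]
offset cm [0.04 0.02 0.02]
yaw opts (ccw from above deg; tool x down so yaw=-ccw): [np.float64(0.04), np.float64(-59.96), np.float64(-119.96), np.float64(-179.96), np.float64(120.04), np.float64(60.04)]
```

The fingers shut fully on nothing, so I'll look before moving again.

Run:
```python
from h import *
import pickle
o={}
for n in ['wrist','scene','top']:
    m=env.camera_model(n); im,d=env.read_camera(n); o[n]=(m,im,d); save(n+'4',im)
pickle.dump(o,open('v4.pkl','wb'))
im=o['scene'][1]; save('scene4c',cv2.resize(im[200:330,90:270],(720,520)))
im=o['top'][1]; save('top4c',cv2.resize(im[230:350,370:540],(680,480)))
```

```text
(no output)
```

View pics/wrist4.png

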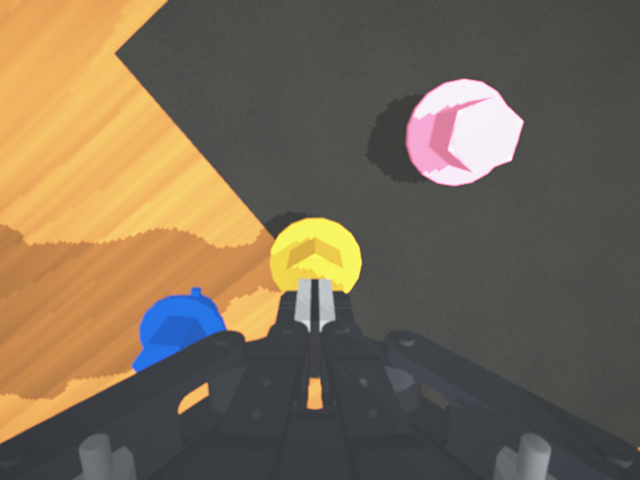

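View pics/scene4c.png

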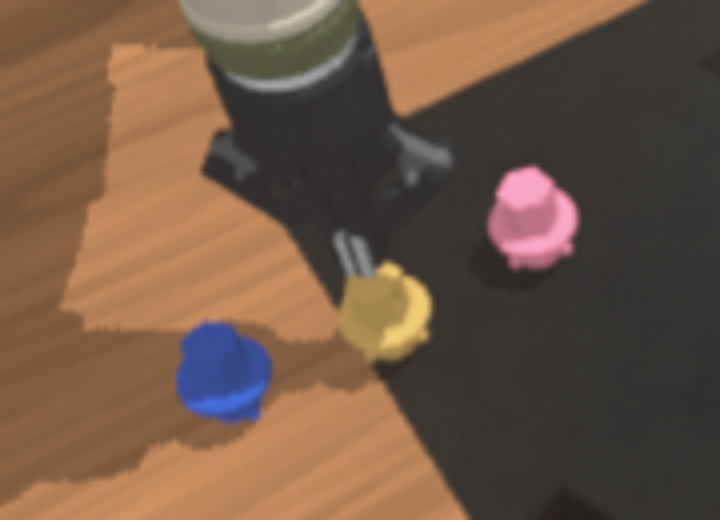

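View pics/top4c.png

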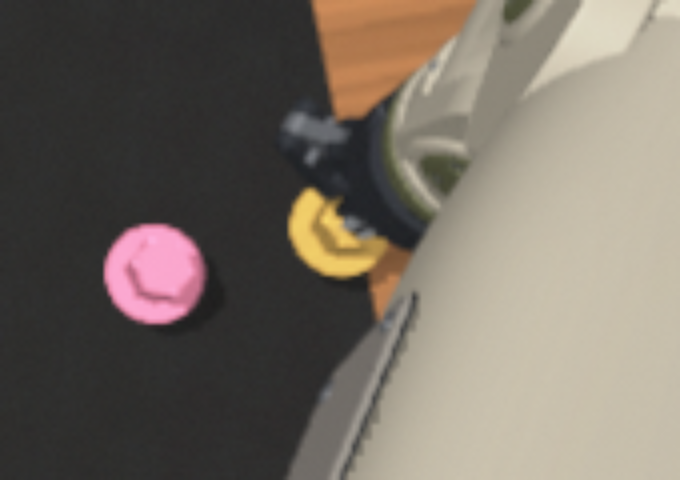

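Run:
```python
from h import *
import pickle
o=pickle.load(open('v4.pkl','rb'))
for n in o:
    m,im,d=o[n]; C=cloud(m,d)
    hsv=cv2.cvtColor(im,cv2.COLOR_RGB2HSV); M=(hsv[...,0]>20)&(hsv[...,0]<32)&(hsv[...,1]>110)&(hsv[...,2]>90)
    near=np.hypot(C[...,0]-.50,C[...,1]+.29)<.06
    for lo,hi in((.025,.04),(.056,.066)):
        p=C[M&near&(C[...,2]>lo)&(C[...,2]<hi)]
        if len(p)>5:
            c,r=cv2.minEnclosingCircle((p[:,:2]*1000).astype(np.float32)); print(n,lo,len(p),np.round(c,1),round(r,1),p.mean(0).round(4))
m,im,d=o['wrist'];C=cloud(m,d)
# fingertips pixels 298-333, rows 280-300
for v in range(276,330,6): print(v,[(C[v,u]*1000).round(0).astype(int).tolist() for u in (304,326)], im[v,304])
m,im,d=o['scene'];C=cloud(m,d)
for v in range(255,275,2): print(v,[(C[v,u]*1000).round(0).astype(int).tolist() for u in (176,178,180,182)])
```

```text
wrist 0.025 3165 [ 502.3 -292.3] 25.1 [ 0.4954 -0.287   0.0315]
wrist 0.056 1355 [ 499.8 -290.8] 14.2 [ 0.4967 -0.2882  0.0596]
scene 0.025 55 [ 512.5 -287.3] 18.7 [ 0.5169 -0.2838  0.0325]
top 0.025 118 [ 499.7 -289.8] 22.7 [ 0.4965 -0.28    0.0321]
top 0.056 23 [ 497.8 -285.7] 9.0 [ 0.4973 -0.2835  0.0606]
276 [[495, -294, 60], [502, -286, 59]] [240 211  77]
282 [[491, -289, 82], [497, -282, 80]] [189 195 197]
288 [[491, -289, 87], [496, -282, 87]] [190 197 199]
294 [[491, -289, 91], [496, -282, 92]] [192 196 199]
300 [[491, -289, 97], [496, -283, 96]] [187 194 196]
306 [[491, -289, 102], [496, -283, 102]] [180 187 189]
312 [[491, -289, 105], [496, -283, 105]] [180 186 187]
318 [[491, -288, 110], [496, -283, 110]] [179 186 187]
324 [[490, -287, 116], [494, -282, 116]] [122 125 127]
255 [[514, -298, 126], [516, -295, 125], [520, -292, 127], [517, -288, 121]]
257 [[512, -299, 118], [517, -296, 120], [1187, -418, 917], [516, -289, 114]]
259 [[512, -301, 112], [515, -298, 113], [512, -293, 107], [514, -290, 106]]
261 [[506, -301, 99], [513, -298, 105], [516, -295, 105], [512, -291, 97]]
263 [[508, -303, 96], [510, -299, 94], [513, -296, 96], [511, -292, 91]]
265 [[508, -304, 89], [511, -301, 91], [511, -297, 87], [513, -294, 87]]
267 [[507, -305, 82], [512, -302, 85], [513, -299, 84], [514, -295, 82]]
269 [[447, -297, 3], [498, -301, 62], [498, -298, 60], [505, -295, 65]]
271 [[499, -307, 61], [502, -304, 61], [504, -300, 61], [506, -296, 60]]
273 [[501, -309, 57], [509, -306, 64], [509, -302, 61], [513, -299, 62]]
```

Run:
```python
from h import *
import pickle
tc={'w1':.1934,'w2':.1505,'w3':.1344}
L=[(k,)+pickle.load(open(k+'.pkl','rb')) for k in tc]; o=pickle.load(open('v4.pkl','rb')); L.append(('v4',)+o['wrist']); tc['v4']=.0364
o=pickle.load(open('v0.pkl','rb'));L.append(('v0',)+o['wrist']); tc['v0']=.1927
for k,m,im,d in L:
    C=cloud(m,d)
    near=(d>0.02)&(d<0.25)
    v,u=np.mgrid[0:480,0:640]
    s=near&(v>240)&(v<330)&(C[...,2]>tc[k]-.02)
    z=C[...,2][s]; print(k,tc[k],'cam-tcp z',round(m['world_from_camera'][2][3]-tc[k],4),'finger z min (0.5,2 pct) rel tcp',(np.percentile(z,[.5,2,10])-tc[k]).round(4), s.sum())
    print('   body', [(C[vv,315]-[0,0,tc[k]]).round(3).tolist() for vv in (420,450,470)], d[450,315])
```

```text
w1 0.1934 cam-tcp z 0.1798 finger z min (0.5,2 pct) rel tcp [0.045  0.046  0.0502] 3824
   body [[0.511, -0.289, 0.117], [0.51, -0.289, 0.124], [0.511, -0.289, 0.129]] 0.07055137
w2 0.1505 cam-tcp z 0.1797 finger z min (0.5,2 pct) rel tcp [0.0447 0.0458 0.05  ] 3825
   body [[0.468, 0.047, 0.116], [0.468, 0.047, 0.123], [0.468, 0.047, 0.127]] 0.07089017
w3 0.1344 cam-tcp z 0.1798 finger z min (0.5,2 pct) rel tcp [0.0446 0.046  0.0501] 3821
   body [[0.492, -0.285, 0.115], [0.491, -0.285, 0.124], [0.492, -0.285, 0.127]] 0.070736356
v4 0.0364 cam-tcp z 0.1797 finger z min (0.5,2 pct) rel tcp [-0.0088 -0.0069 -0.0057] 9557
   body [[0.493, -0.285, 0.117], [0.494, -0.286, 0.123], [0.493, -0.285, 0.128]] 0.07098334
v0 0.1927 cam-tcp z 0.1796 finger z min (0.5,2 pct) rel tcp [0.0503 0.0512 0.055 ] 3272
   body [[0.185, -0.544, 0.116], [0.185, -0.544, 0.123], [0.185, -0.544, 0.128]] 0.07081576
```

The plug hasn't moved. The wrist and scene depth both put the finger ends about 43 mm above the reported TCP (tips at z≈0.08 with the TCP reported at 0.036), so the reported TCP is biased along the tool. Sideways it agrees. I'll reopen and go 42 mm lower.

servo_tool(
  increments=[
    {"offset":[0,0,0],"yaw":0},
    {"offset":[0,0,0],"yaw":0},
    {"offset":[0,0,0],"yaw":0},
    {"offset":[0,0,0],"yaw":0},
    {"offset":[0,0,0],"yaw":0},
    {"offset":[0.5,0,0],"yaw":0},
    {"offset":[1,0,0],"yaw":0},
    {"offset":[1.5,0,0],"yaw":0},
  ],
  claw=0.75,
)

```text
clock: 7.65
tcp_pos: [0.5018, -0.2926, 0.0208]
orientation: [0.668, 0.232, 0.668, -0.232]
wrist_force: [-0.8, -0.1, -0.5]
finger_gap: 0.0643
```

servo_tool(
  increments=[
    {"offset":[0.5,0,0],"yaw":0},
    {"offset":[1,0,0],"yaw":0},
    {"offset":[1.5,0,0],"yaw":0},
    {"offset":[2,0,0],"yaw":0},
    {"offset":[2.4,0,0],"yaw":0},
    {"offset":[2.6,0,0],"yaw":0},
    {"offset":[2.6,0,0],"yaw":0},
    {"offset":[2.6,0,0],"yaw":0},
  ],
)

```text
clock: 8.45
tcp_pos: [0.5021, -0.2928, -0.0045]
orientation: [0.668, 0.232, 0.668, -0.232]
wrist_force: [0.2, 0.1, 0.4]
finger_gap: 0.0641
```

Run:
```python
from h import *
plan([.5022,-.2927,-.006],51.6)
for n in ['scene']:
    m=env.camera_model(n); im,d=env.read_camera(n)
    save('s5c',cv2.resize(im[200:330,90:270],(720,520)))
```

```text
t 8.45 tcp [ 0.5021 -0.2928 -0.0045] ydir 51.64 xaxis [ 2.e-04 -3.e-04 -1.e+00] j6 [-0.666  0.004] gap 0.0641 F [0.2 0.1 0.4] T [-0.    0.03  0.02]
offset cm [0.15 0.02 0.  ]
yaw opts (ccw from above deg; tool x down so yaw=-ccw): [np.float64(0.04), np.float64(-59.96), np.float64(-119.96), np.float64(-179.96), np.float64(120.04), np.float64(60.04)]
```

View pics/s5c.png

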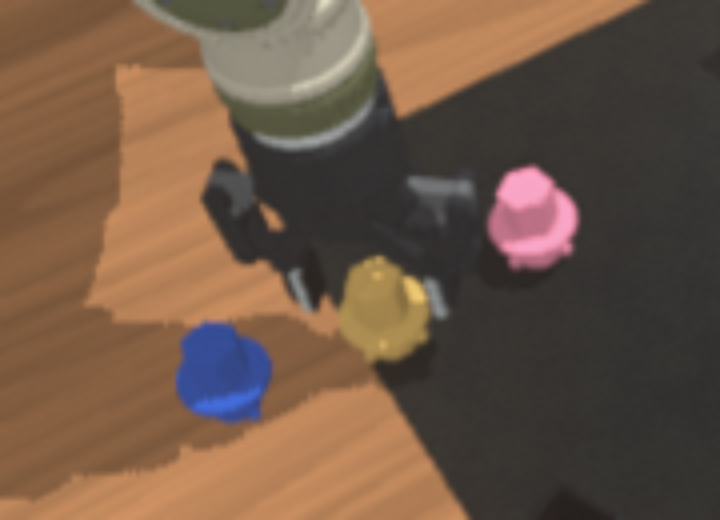

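The fingers are now on both sides of the brass head, around (300,290) and (435,295) in the crop. Closing.

servo_tool(
  increments=[
    {"offset":[0,0,0],"yaw":0},
    {"offset":[0,0,0],"yaw":0},
    {"offset":[0,0,0],"yaw":0},
    {"offset":[0,0,0],"yaw":0},
    {"offset":[0,0,0],"yaw":0},
    {"offset":[0,0,0],"yaw":0},
    {"offset":[0,0,0],"yaw":0},
    {"offset":[0,0,0],"yaw":0},
  ],
  claw=0,
  force=60,
)

```text
clock: 9.3
tcp_pos: [0.5023, -0.2929, -0.0042]
orientation: [0.668, 0.232, 0.668, -0.232]
wrist_force: [1.4, 0.5, 4.5]
finger_gap: 0.0262
```

servo_tool(
  increments=[
    {"offset":[0,0,0],"yaw":0},
    {"offset":[-1,0,0],"yaw":0},
    {"offset":[-3,0,0],"yaw":0},
    {"offset":[-6,0,0],"yaw":0},
    {"offset":[-9,0,0],"yaw":0},
    {"offset":[-12,0,0],"yaw":0},
    {"offset":[-12,0,0],"yaw":0},
    {"offset":[-12,0,0],"yaw":0},
  ],
)

```text
clock: 10.1
tcp_pos: [0.5017, -0.2927, 0.1152]
orientation: [0.668, 0.232, 0.668, -0.232]
wrist_force: [-0.2, -0.6, -3.0]
finger_gap: 0.0258
```

Run:
```python
from h import *
import pickle
o={}
for n in ['wrist','scene']:
    m=env.camera_model(n); im,d=env.read_camera(n); o[n]=(m,im,d)
pickle.dump(o,open('v6.pkl','wb'))
save('w6',o['wrist'][1]); save('s6c',cv2.resize(o['scene'][1][130:330,90:330],(720,600)))
plan([.4776,.0393,.115],51.6)
m,im,d=o['wrist']; C=cloud(m,d); s=env.get_state(); R=R0(s)
hsv=cv2.cvtColor(im,cv2.COLOR_RGB2HSV); M=(hsv[...,0]>20)&(hsv[...,0]<32)&(hsv[...,1]>110)&(hsv[...,2]>90)
n,l,st,ct=cv2.connectedComponentsWithStats(M.astype(np.uint8)); print(st[1:][st[1:,4]>100],ct[1:][st[1:,4]>100])
p=C[M&(np.hypot(C[...,0]-.502,C[...,1]+.293)<.04)]
print(np.histogram(p[:,2],bins=np.arange(.05,.21,.005)))
q=(p-s['tcp_pos'])@R; print('tool frame y range',np.percentile(q[:,1],[0,1,50,99,100]).round(4),'z',np.percentile(q[:,2],[0,1,99,100]).round(4),'x',np.percentile(q[:,0],[1,50,99]).round(4))
fl=q[(q[:,0]<q[:,0].max()-0)&(q[:,0]>np.median(q[:,0])-.004)]
```

```text
t 10.2 tcp [ 0.5007 -0.2918  0.1135] ydir 51.63 xaxis [-0.0028  0.002  -1.    ] j6 [-0.666  0.004] gap 0.0263 F [ 0.2  0.  -2.5] T [0.03 0.02 0.02]
offset cm [ -0.08  24.53 -22.36]
yaw opts (ccw from above deg; tool x down so yaw=-ccw): [np.float64(0.03), np.float64(-59.97), np.float64(-119.97), np.float64(-179.97), np.float64(120.03), np.float64(60.03)]
[[ 259  240  112  129 8934]] [[314.62435639 300.12536378]]
(array([   0,    0,    0,    0,    0,    0,    0,    0,    0,    0,    0,
          0,    0,    0,    0,    2,    0,    0,    0,  553, 2432,  296,
        313,  361,  397, 3940,  554,    0,    0,    0,    0]), array([0.05 , 0.055, 0.06 , 0.065, 0.07 , 0.075, 0.08 , 0.085, 0.09 ,
       0.095, 0.1  , 0.105, 0.11 , 0.115, 0.12 , 0.125, 0.13 , 0.135,
       0.14 , 0.145, 0.15 , 0.155, 0.16 , 0.165, 0.17 , 0.175, 0.18 ,
       0.185, 0.19 , 0.195, 0.2  , 0.205]))
tool frame y range [-0.0241 -0.0211  0.0003  0.0215  0.0243] z [-0.0237 -0.0229  0.0132  0.017 ] x [-0.067  -0.0624 -0.0353]
```

View pics/w6.png

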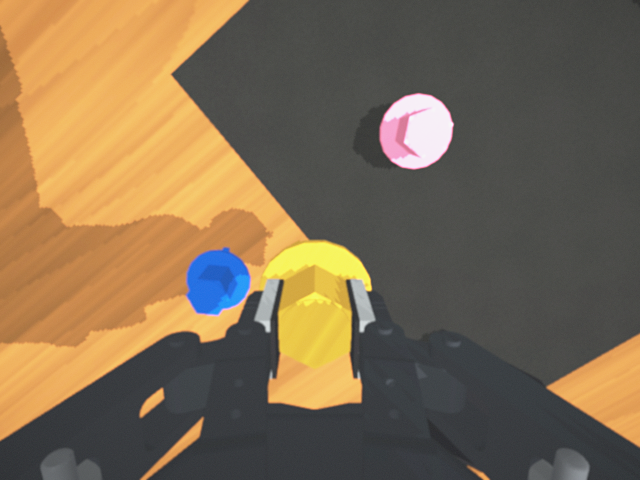

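View pics/s6c.png

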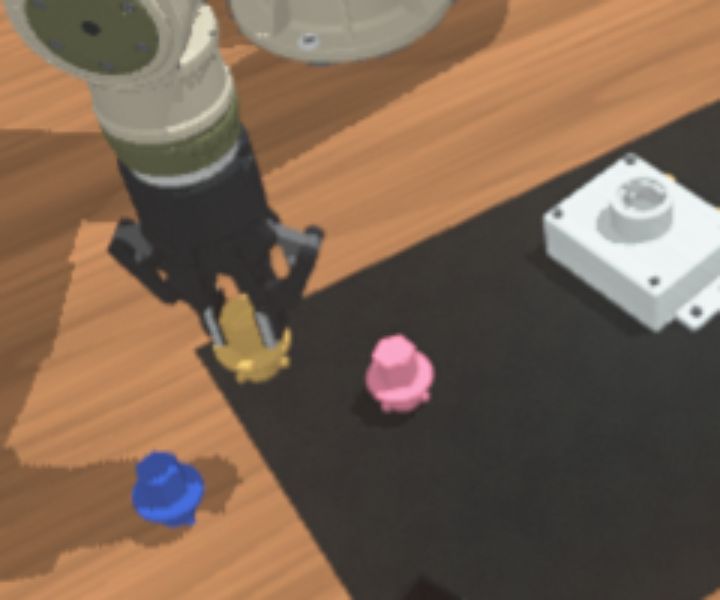

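The plug is held upright with gap 0.026, as expected for 27 mm flats. It sits centred in the jaws with its nose 4 mm above the reported TCP. In the port the gaps lie at about 28–62 degrees mod 120, and the lugs (51 mod 120) will be turned to about 0, onto the crest.

servo_tool(
  increments=[
    {"offset":[0,2,-1.8],"yaw":6},
    {"offset":[0,5,-4.6],"yaw":12},
    {"offset":[0,8.5,-7.8],"yaw":18},
    {"offset":[0,12,-11],"yaw":25},
    {"offset":[0,15.5,-14.2],"yaw":32},
    {"offset":[0,19,-17.4],"yaw":39},
    {"offset":[0,22,-20.2],"yaw":46},
    {"offset":[0,24.5,-22.5],"yaw":51},
  ],
)

```text
clock: 11.0
tcp_pos: [0.4753, 0.0413, 0.1136]
orientation: [0.501, 0.497, 0.503, -0.499]
wrist_force: [0.5, -0.6, -1.6]
finger_gap: 0.026
```

servo_tool(
  increments=[
    {"offset":[0,0,0],"yaw":0},
    {"offset":[0,0,0],"yaw":0},
    {"offset":[0,0,0],"yaw":0},
    {"offset":[0,0,0],"yaw":0},
    {"offset":[0,0,0],"yaw":0},
    {"offset":[0,0,0],"yaw":0},
    {"offset":[0,0,0],"yaw":0},
    {"offset":[0,0,0],"yaw":0},
  ],
)

```text
clock: 11.8
tcp_pos: [0.4777, 0.0387, 0.1154]
orientation: [0.503, 0.497, 0.503, -0.497]
wrist_force: [-0.6, 0.4, -1.9]
finger_gap: 0.0261
```

Run:
```python
from h import *
import pickle
plan([.4776,.0393,.085],0)
o={}
for n in ['wrist','scene','top']:
    m=env.camera_model(n); im,d=env.read_camera(n); o[n]=(m,im,d)
pickle.dump(o,open('v7.pkl','wb'))
save('w7',o['wrist'][1]); save('s7c',cv2.resize(o['scene'][1][130:260,220:380],(738,600),interpolation=cv2.INTER_CUBIC))
```

```text
t 11.8 tcp [0.4777 0.0387 0.1154] ydir 0.61 xaxis [ 1.e-04 -1.e-04 -1.e+00] j6 [-0.087  1.473] gap 0.0261 F [-0.6  0.4 -1.9] T [ 0.02 -0.03  0.01]
offset cm [ 3.04 -0.01 -0.06]
yaw opts (ccw from above deg; tool x down so yaw=-ccw): [np.float64(0.61), np.float64(-59.39), np.float64(-119.39), np.float64(-179.39), np.float64(120.61), np.float64(60.61)]
```

View pics/w7.png

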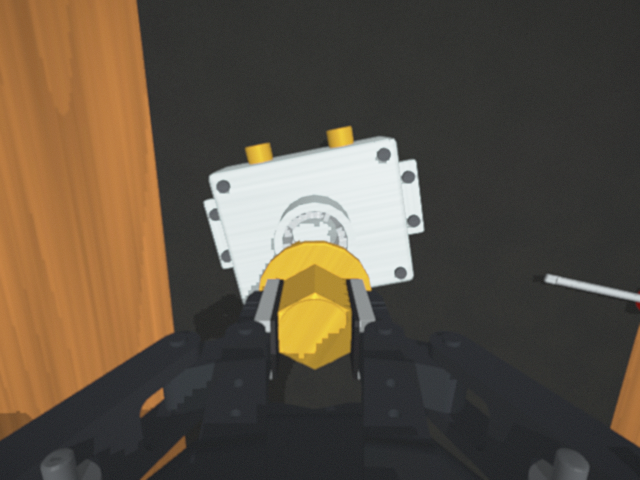

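View pics/s7c.png

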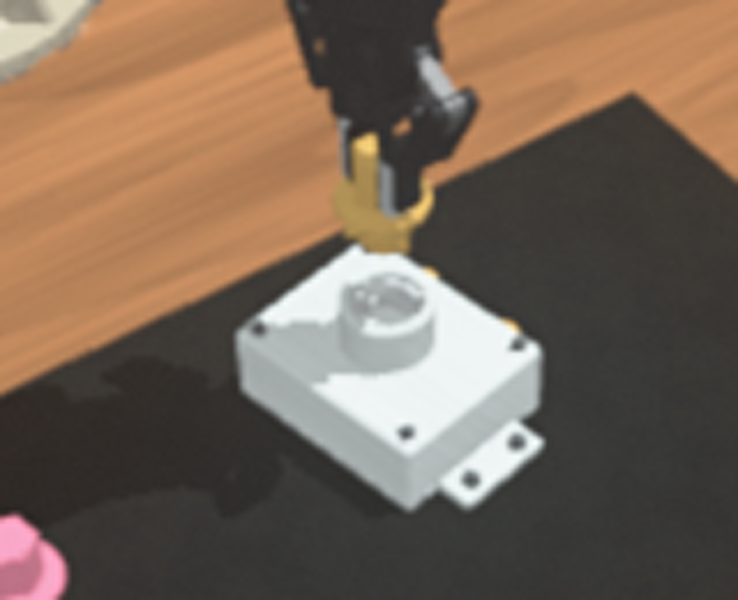

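Run:
```python
from h import *
import pickle
from scipy.optimize import least_squares
o=pickle.load(open('v7.pkl','rb')); s=env.get_state(); R=R0(s)
m,im,d=o['wrist']; C=cloud(m,d)
def fit(mask,r,c0,name):
    # outer boundary: per-angle farthest points, only camera side
    p=C[mask][:,:2]; rel=p-c0; th=np.degrees(np.arctan2(rel[:,1],rel[:,0])); rr=np.hypot(*rel.T)
    q=[]
    for a in range(-180,180,4):
        k=(th>=a)&(th<a+4)
        if k.sum()>3:
            i=np.argmax(np.where(k,rr,0)); 
            if rr[i]>r*.85: q.append(p[i])
    q=np.array(q)
    f=least_squares(lambda c:np.hypot(*(q-c).T)-r,c0,loss='soft_l1',f_scale=.0005)
    print(name,len(q),f.x.round(4),'res',np.abs(f.fun).mean().round(5))
rad=np.hypot(C[...,0]-.4776,C[...,1]-.039)
fit((C[...,2]>.0735)&(C[...,2]<.081)&(rad<.032),.026,np.array([.4776,.039]),'port')
hsv=cv2.cvtColor(im,cv2.COLOR_RGB2HSV); M=(hsv[...,0]>15)&(hsv[...,0]<34)&(hsv[...,1]>110)
z=C[M&(rad<.035)][:,2]; print(np.histogram(z,bins=np.arange(.13,.19,.004)))
fit(M&(C[...,2]>.148)&(C[...,2]<.156)&(rad<.035),.025,np.array([.4776,.039]),'flange')
m,im,d=o['top'];C=cloud(m,d);rad=np.hypot(C[...,0]-.4776,C[...,1]-.039)
```

```text
port 53 [0.4778 0.0391] res 0.00027
(array([   0,    0,    0,    0,  341, 2536,  250,  256,  263,  287,  324,
        402, 4272,   35]), array([0.13 , 0.134, 0.138, 0.142, 0.146, 0.15 , 0.154, 0.158, 0.162,
       0.166, 0.17 , 0.174, 0.178, 0.182, 0.186]))
flange 42 [0.4777 0.0386] res 0.00026
```

servo_tool(
  increments=[
    {"offset":[1,0,-0.05],"yaw":0},
    {"offset":[2.2,0,-0.05],"yaw":0},
    {"offset":[3.2,0,-0.05],"yaw":0},
    {"offset":[4,0,-0.05],"yaw":0},
    {"offset":[4.4,0,-0.05],"yaw":0},
    {"offset":[4.6,0,-0.05],"yaw":0},
    {"offset":[4.8,0,-0.05],"yaw":0},
    {"offset":[4.8,0,-0.05],"yaw":0},
  ],
)

```text
clock: 12.75
tcp_pos: [0.4777, 0.0395, 0.0674]
orientation: [0.503, 0.497, 0.503, -0.497]
wrist_force: [0.6, -0.0, -2.4]
finger_gap: 0.026
```

Run:
```python
from h import *
plan([.4778,.0391,.0627],0)
```

```text
t 12.75 tcp [0.4777 0.0395 0.0674] ydir 0.63 xaxis [ 2.e-04 -1.e-04 -1.e+00] j6 [-0.085  1.475] gap 0.026 F [ 0.6 -0.  -2.4] T [ 0.01  0.06 -0.04]
offset cm [0.47 0.01 0.04]
yaw opts (ccw from above deg; tool x down so yaw=-ccw): [np.float64(0.63), np.float64(-59.37), np.float64(-119.37), np.float64(-179.37), np.float64(120.63), np.float64(60.63)]
```

No contact yet. I'll go down slowly onto the crest, which should come at TCP z≈0.063.

servo_tool(
  increments=[
    {"offset":[0.1,0,0.02],"yaw":0},
    {"offset":[0.2,0,0.02],"yaw":0},
    {"offset":[0.3,0,0.02],"yaw":0},
    {"offset":[0.4,0,0.02],"yaw":0},
    {"offset":[0.45,0,0.02],"yaw":0},
    {"offset":[0.5,0,0.02],"yaw":0},
    {"offset":[0.5,0,0.02],"yaw":0},
    {"offset":[0.5,0,0.02],"yaw":0},
  ],
)

```text
clock: 13.55
tcp_pos: [0.4776, 0.0393, 0.0627]
orientation: [0.503, 0.497, 0.503, -0.497]
wrist_force: [-1.3, 0.3, 2.9]
finger_gap: 0.0257
```

Run:
```python
from h import *
plan([.4778,.0391,.0627],0)
```

```text
t 13.55 tcp [0.4776 0.0393 0.0627] ydir 0.64 xaxis [ 3.e-04 -2.e-04 -1.e+00] j6 [-0.086  1.474] gap 0.0257 F [-1.3  0.3  2.9] T [ 0.05  0.42 -0.04]
offset cm [0.   0.02 0.02]
yaw opts (ccw from above deg; tool x down so yaw=-ccw): [np.float64(0.64), np.float64(-59.36), np.float64(-119.36), np.float64(-179.36), np.float64(120.64), np.float64(60.64)]
```

The lugs touch the crest at exactly the expected height with about 5 N. Now I'll turn anticlockwise with slight pressure.

servo_tool(
  increments=[
    {"offset":[0.03,0,0],"yaw":-4},
    {"offset":[0.05,0,0],"yaw":-8},
    {"offset":[0.05,0,0],"yaw":-12},
    {"offset":[0.05,0,0],"yaw":-16},
    {"offset":[0.05,0,0],"yaw":-20},
    {"offset":[0.05,0,0],"yaw":-24},
    {"offset":[0.05,0,0],"yaw":-27},
    {"offset":[0.05,0,0],"yaw":-30},
  ],
)

```text
clock: 14.35
tcp_pos: [0.479, 0.0391, 0.0627]
orientation: [0.616, 0.35, 0.614, -0.349]
wrist_force: [-0.4, -1.1, 3.4]
finger_gap: 0.0258
```

Run:
```python
from h import *
plan([.4778,.0391,.0627],0)
```

```text
t 14.35 tcp [0.479  0.0391 0.0627] ydir 30.75 xaxis [ 2.7e-03 -5.0e-04 -1.0e+00] j6 [-0.086  0.949] gap 0.0258 F [-0.4 -1.1  3.4] T [-0.05 -0.03 -0.03]
offset cm [-0.01 -0.1  -0.06]
yaw opts (ccw from above deg; tool x down so yaw=-ccw): [np.float64(30.75), np.float64(-29.25), np.float64(-89.25), np.float64(-149.25), np.float64(150.75), np.float64(90.75)]
```

servo_tool(
  increments=[
    {"offset":[0.03,0,0],"yaw":-3},
    {"offset":[0.03,0,0],"yaw":-6},
    {"offset":[0.05,0,0],"yaw":-9},
    {"offset":[0.05,0,0],"yaw":-11},
    {"offset":[0.05,0,0],"yaw":-13},
    {"offset":[0.05,0,0],"yaw":-14},
    {"offset":[0.05,0,0],"yaw":-14},
    {"offset":[0.05,0,0],"yaw":-14},
  ],
)

```text
clock: 15.15
tcp_pos: [0.4774, 0.0394, 0.0611]
orientation: [0.652, 0.273, 0.652, -0.273]
wrist_force: [-0.4, 0.2, -2.7]
finger_gap: 0.0262
```

Run:
```python
from h import *
plan([.4778,.0391,.0627],0)
```

```text
t 15.15 tcp [0.4774 0.0394 0.0611] ydir 44.61 xaxis [-4.e-04 -0.e+00 -1.e+00] j6 [-0.086  0.707] gap 0.0262 F [-0.4  0.2 -2.7] T [ 0.07  0.02 -0.04]
offset cm [-0.16  0.01  0.05]
yaw opts (ccw from above deg; tool x down so yaw=-ccw): [np.float64(44.61), np.float64(-15.39), np.float64(-75.39), np.float64(-135.39), np.float64(164.61), np.float64(104.61)]
```

The lugs are over the gaps: the force is back to plain weight and z is below the crest contact. Lowering the 12 mm to the gap floor, which should be at TCP z≈0.0507.

servo_tool(
  increments=[
    {"offset":[0.15,0,0],"yaw":0},
    {"offset":[0.3,0,0],"yaw":0},
    {"offset":[0.45,0,0],"yaw":0},
    {"offset":[0.6,0,0],"yaw":0},
    {"offset":[0.75,0,0],"yaw":0},
    {"offset":[0.9,0,0],"yaw":0},
    {"offset":[0.95,0,0],"yaw":0},
    {"offset":[0.95,0,0],"yaw":0},
  ],
)

```text
clock: 15.95
tcp_pos: [0.4776, 0.0393, 0.0518]
orientation: [0.652, 0.273, 0.652, -0.273]
wrist_force: [-0.1, 0.1, -2.7]
finger_gap: 0.0257
```

servo_tool(
  increments=[
    {"offset":[0.05,0,0],"yaw":0},
    {"offset":[0.1,0,0],"yaw":0},
    {"offset":[0.12,0,0],"yaw":0},
    {"offset":[0.14,0,0],"yaw":0},
    {"offset":[0.15,0,0],"yaw":0},
    {"offset":[0.15,0,0],"yaw":0},
    {"offset":[0.15,0,0],"yaw":0},
    {"offset":[0.15,0,0],"yaw":0},
  ],
)

```text
clock: 16.75
tcp_pos: [0.4777, 0.0393, 0.0507]
orientation: [0.653, 0.273, 0.652, -0.273]
wrist_force: [-1.3, -0.2, 4.8]
finger_gap: 0.0259
```

Run:
```python
from h import *
plan([.4778,.0391,.0507],0)
```

```text
t 16.75 tcp [0.4777 0.0393 0.0507] ydir 44.63 xaxis [ 4.e-04 -2.e-04 -1.e+00] j6 [-0.086  0.706] gap 0.0259 F [-1.3 -0.2  4.8] T [ 0.01  0.43 -0.  ]
offset cm [-0.   -0.01  0.02]
yaw opts (ccw from above deg; tool x down so yaw=-ccw): [np.float64(44.63), np.float64(-15.37), np.float64(-75.37), np.float64(-135.37), np.float64(164.63), np.float64(104.63)]
```

The plug is on the gap floor at exactly the expected height, with about 7 N. Next I'll run it in clockwise, following the ramp down.

servo_tool(
  increments=[
    {"offset":[0,0,0],"yaw":3},
    {"offset":[0.02,0,0],"yaw":6},
    {"offset":[0.04,0,0],"yaw":9},
    {"offset":[0.06,0,0],"yaw":12},
    {"offset":[0.08,0,0],"yaw":15},
    {"offset":[0.1,0,0],"yaw":18},
    {"offset":[0.12,0,0],"yaw":21},
    {"offset":[0.14,0,0],"yaw":24},
  ],
)

```text
clock: 17.55
tcp_pos: [0.4793, 0.0395, 0.0503]
orientation: [0.582, 0.404, 0.58, -0.402]
wrist_force: [-0.6, 1.5, 8.5]
finger_gap: 0.026
```

Run:
```python
from h import *
plan([.4778,.0391,.0457],0)
```

```text
t 17.55 tcp [0.4793 0.0395 0.0503] ydir 20.54 xaxis [ 3.5e-03  2.0e-04 -1.0e+00] j6 [-0.085  1.127] gap 0.026 F [-0.6  1.5  8.5] T [0.2  0.2  0.13]
offset cm [ 0.46 -0.16 -0.02]
yaw opts (ccw from above deg; tool x down so yaw=-ccw): [np.float64(20.54), np.float64(-39.46), np.float64(-99.46), np.float64(-159.46), np.float64(140.54), np.float64(80.54)]
```

servo_tool(
  increments=[
    {"offset":[0,0,0],"yaw":3},
    {"offset":[0,0,0],"yaw":6},
    {"offset":[0.02,0,0],"yaw":9},
    {"offset":[0.04,0,0],"yaw":12},
    {"offset":[0.06,0,0],"yaw":15},
    {"offset":[0.08,0,0],"yaw":18},
    {"offset":[0.1,0,0],"yaw":21},
    {"offset":[0.12,0,0],"yaw":24},
  ],
)

```text
clock: 18.35
tcp_pos: [0.4791, 0.0392, 0.0483]
orientation: [0.485, 0.516, 0.484, -0.514]
wrist_force: [2.1, -0.4, 1.0]
finger_gap: 0.026
```

Run:
```python
from h import *
plan([.4778,.0391,.0457],0)
```

```text
t 18.35 tcp [0.4791 0.0392 0.0483] ydir -3.49 xaxis [ 2.7e-03 -4.0e-04 -1.0e+00] j6 [-0.086  1.546] gap 0.026 F [ 2.1 -0.4  1. ] T [-0.1  -0.18  0.02]
offset cm [ 0.26 -0.13  0.01]
yaw opts (ccw from above deg; tool x down so yaw=-ccw): [np.float64(-3.49), np.float64(-63.49), np.float64(-123.49), np.float64(176.51), np.float64(116.51), np.float64(56.51)]
```

servo_tool(
  increments=[
    {"offset":[0.05,0,0],"yaw":3},
    {"offset":[0.08,0,0],"yaw":6},
    {"offset":[0.11,0,0],"yaw":9},
    {"offset":[0.14,0,0],"yaw":12},
    {"offset":[0.16,0,0],"yaw":15},
    {"offset":[0.18,0,0],"yaw":18},
    {"offset":[0.2,0,0],"yaw":20},
    {"offset":[0.22,0,0],"yaw":22},
  ],
)

```text
clock: 19.15
tcp_pos: [0.479, 0.039, 0.046]
orientation: [0.378, 0.598, 0.377, -0.597]
wrist_force: [0.1, -1.2, 1.5]
finger_gap: 0.0261
```

Run:
```python
from h import *
plan([.4778,.0391,.0457],0)
```

```text
t 19.15 tcp [0.479 0.039 0.046] ydir -25.45 xaxis [ 2.5e-03 -7.0e-04 -1.0e+00] j6 [-0.086  1.929] gap 0.0261 F [ 0.1 -1.2  1.5] T [-0.25 -0.16  0.  ]
offset cm [ 0.03 -0.11  0.04]
yaw opts (ccw from above deg; tool x down so yaw=-ccw): [np.float64(-25.45), np.float64(-85.45), np.float64(-145.45), np.float64(154.55), np.float64(94.55), np.float64(34.55)]
```

servo_tool(
  increments=[
    {"offset":[0.03,0,0],"yaw":2},
    {"offset":[0.05,0,0],"yaw":4},
    {"offset":[0.07,0,0],"yaw":6},
    {"offset":[0.09,0,0],"yaw":7},
    {"offset":[0.09,0,0],"yaw":8},
    {"offset":[0.09,0,0],"yaw":8},
    {"offset":[0.09,0,0],"yaw":8},
    {"offset":[0.09,0,0],"yaw":8},
  ],
)

```text
clock: 19.95
tcp_pos: [0.4789, 0.0387, 0.0458]
orientation: [0.336, 0.623, 0.334, -0.622]
wrist_force: [-2.2, -1.6, 9.1]
finger_gap: 0.026
```

Run:
```python
from h import *
plan([.4778,.0391,.0457],0)
```

```text
t 19.95 tcp [0.4789 0.0387 0.0458] ydir -33.38 xaxis [ 0.0025 -0.0014 -1.    ] j6 [-0.086  2.068] gap 0.026 F [-2.2 -1.6  9.1] T [-0.34  0.44  0.05]
offset cm [ 0.01 -0.11  0.02]
yaw opts (ccw from above deg; tool x down so yaw=-ccw): [np.float64(-33.38), np.float64(-93.38), np.float64(-153.38), np.float64(146.62), np.float64(86.62), np.float64(26.62)]
```

The plug is home: z stopped at the expected 0.0458 with the pressure rising to about 11 N and almost no torque. I'll ease off, open and lift away.

servo_tool(
  increments=[
    {"offset":[-0.05,0,0],"yaw":0},
    {"offset":[-0.1,0,0],"yaw":0},
    {"offset":[-0.1,0,0],"yaw":0},
    {"offset":[-0.1,0,0],"yaw":0},
    {"offset":[-0.1,0,0],"yaw":0},
    {"offset":[-0.1,0,0],"yaw":0},
    {"offset":[-0.1,0,0],"yaw":0},
    {"offset":[-0.1,0,0],"yaw":0},
  ],
)

```text
clock: 20.75
tcp_pos: [0.478, 0.0393, 0.0458]
orientation: [0.336, 0.623, 0.335, -0.622]
wrist_force: [3.2, -0.3, 1.3]
finger_gap: 0.0256
```

servo_tool(
  increments=[
    {"offset":[0,0,0],"yaw":0},
    {"offset":[0,0,0],"yaw":0},
    {"offset":[0,0,0],"yaw":0},
    {"offset":[0,0,0],"yaw":0},
    {"offset":[0,0,0],"yaw":0},
    {"offset":[0,0,0],"yaw":0},
    {"offset":[-1,0,0],"yaw":0},
    {"offset":[-2,0,0],"yaw":0},
  ],
  claw=0.7,
)

```text
clock: 21.55
tcp_pos: [0.4774, 0.0393, 0.0663]
orientation: [-0.335, -0.622, -0.335, 0.623]
wrist_force: [0.3, -0.3, 0.2]
finger_gap: 0.06
```

servo_tool(
  increments=[
    {"offset":[-2,0,0],"yaw":0},
    {"offset":[-5,0,0],"yaw":0},
    {"offset":[-8,0,0],"yaw":0},
    {"offset":[-10,0,0],"yaw":0},
    {"offset":[-10,0,0],"yaw":0},
    {"offset":[-10,0,0],"yaw":0},
    {"offset":[-10,0,0],"yaw":0},
    {"offset":[-10,0,0],"yaw":0},
  ],
)

```text
clock: 22.35
tcp_pos: [0.4767, 0.0394, 0.1645]
orientation: [-0.335, -0.622, -0.336, 0.623]
wrist_force: [0.3, 0.3, -0.4]
finger_gap: 0.0599
```

Run:
```python
from h import *
plan([.4778,.0391,.0457],0)
o={}
for n in ['wrist','scene']:
    m=env.camera_model(n); im,d=env.read_camera(n); o[n]=(m,im,d); save(n+'9',im)
m,im,d=o['wrist'];C=cloud(m,d); rad=np.hypot(C[...,0]-.4778,C[...,1]-.0391)
hsv=cv2.cvtColor(im,cv2.COLOR_RGB2HSV); M=(hsv[...,0]>15)&(hsv[...,0]<34)&(hsv[...,1]>110)&(rad<.035)
for lo,hi in((.076,.09),(.1,.12)):
    p=C[M&(C[...,2]>lo)&(C[...,2]<hi)]; c,r=cv2.minEnclosingCircle((p[:,:2]*1000).astype(np.float32)); A=np.c_[p[:,:2]-p[:,:2].mean(0),np.ones(len(p))]
    print(lo,len(p),np.round(c,1),round(r,1),'z med',np.median(p[:,2]).round(4),'slope',np.linalg.lstsq(A,p[:,2],rcond=None)[0][:2].round(3))
save('s9c',cv2.resize(o['scene'][1][150:260,240:360],(655,600),interpolation=cv2.INTER_CUBIC))
```

```text
t 22.35 tcp [0.4767 0.0394 0.1645] ydir -33.37 xaxis [-2.2e-03  1.0e-04 -1.0e+00] j6 [-0.086  2.068] gap 0.0599 F [ 0.3  0.3 -0.4] T [0.07 0.   0.06]
offset cm [11.88  0.13 -0.05]
yaw opts (ccw from above deg; tool x down so yaw=-ccw): [np.float64(-33.37), np.float64(-93.37), np.float64(-153.37), np.float64(146.63), np.float64(86.63), np.float64(26.63)]
0.076 1651 [477.7  39.5] 24.7 z med 0.0813 slope [0.002 0.007]
0.1 1443 [478.   39.6] 15.3 z med 0.1099 slope [-0.044 -0.071]
```

View pics/s9c.png

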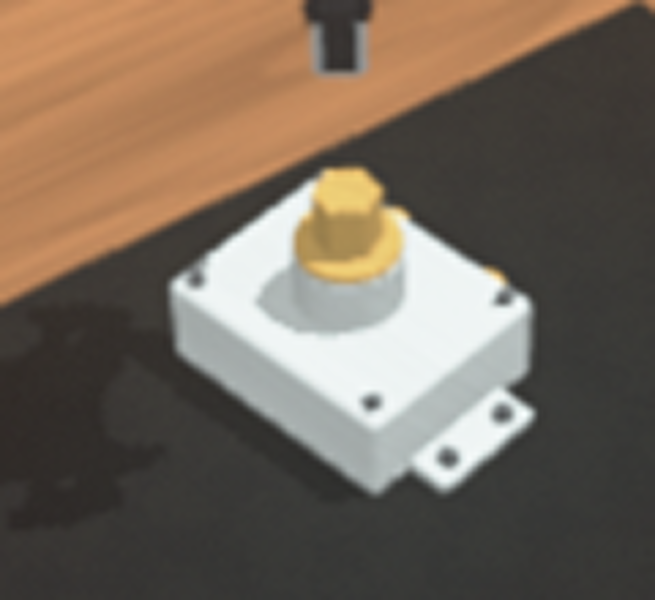

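View pics/wrist9.png

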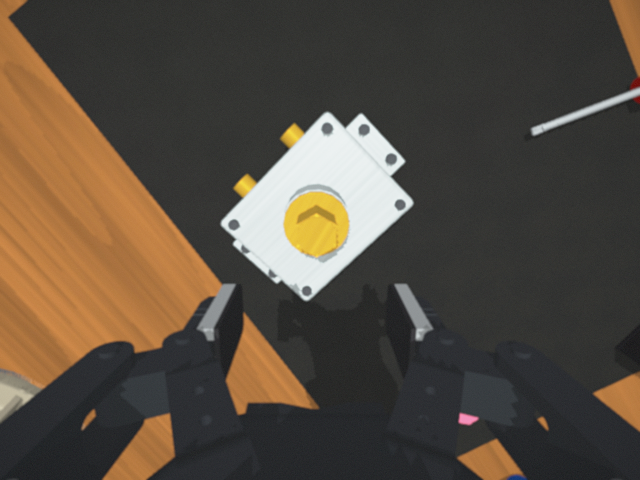

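```bash
python3 -c "
from workcell import env
print(env.hand_in(), env.get_state()['clock'])"
```

```text
the job is handed in; nothing more can be done
the job is handed in; nothing more can be done
```

The large brass plug is fully home in the port and released, and the job was handed in at about 22.5 s with no verdict reported.

- **What I did:** I set the plug on the thread crest and turned it about 44° anticlockwise until the lugs cleared the crest. I then lowered it 12 mm to the gap floor and ran it in about 78° clockwise. The contact heights matched the given ones to within 1 mm. The readings between moves never showed more than about 12 N of pressing force.
- **Last checks:**
  - The flange top measured z = 81.3 mm (82 expected) and the head top 109.9 mm (110 expected).
  - The plug was within 1 mm of the port's centre, and the flange was level to about 0.007 rad.
  - The gripper was open and clear above it, with no wrist force.
- **Bystanders:** I did not re-measure their positions after the move; no contact was seen.
- **What disagreed:**
  - The reported TCP lay about 43 mm beyond the real finger ends, so my first grasp closed on air above the plug. Nothing moved, and I corrected for it from the camera depth.
  - The top camera placed things about 2.5 mm off the wrist camera, so I used the wrist camera.
  - A slope fitted over the head (about 0.08 rad) disagreed with the level flange. I put that down to the head's side faces getting into the fit and did not check further.

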